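# Raise the screw jack under an overhanging frame tube

### The arm

A 7-joint arm with a two-finger parallel gripper is mounted at the origin on the work surface. World frame = base frame: x ahead of the robot, y to its left, z up, the work surface at z = 0. Lengths are in m, angles in rad, forces in N, time in s.
With the tool pointing down it reaches from about 0.35 to 0.775 m from the base axis. Payload 3.1 kg.
Tool frame: the origin (TCP) lies midway between the tips of the shut fingers; the grasp point (between the pads) lies 19 mm behind it (ctrl.grip_point_offset is the distance from the TCP to the grasp point, in m); z points along the fingers, y is the line along which they close (so a half turn about z gives the same grasp; the last joint's range is limited). The gripper opens to 85 mm and grips with 20 to 120 N. Pads are 22 mm wide; open, the fingers measure 114 mm over their backs; the gripper's body (76 mm by 85 mm) begins 54 mm behind the grasp point. The pads swing forward as they close: fully open they stand 13 mm farther back than shut.
Start: joints at [1.104, 0.311, 0.014, 1.512, -0.004, 1.319, -0.027], TCP at [0.227, -0.501, 0.231] pointing down, gripper open.
Joint ranges: [-2.7, 2.7], [-0.3, 1.91], [-1.27, 1.3], [0.12, 2.57], [-1.44, 4.58], [0.2, 2.03], [-3.05, 3.05]. Speed limits (rad/s): [2.79, 2.79, 3.14, 3.14, 3.14, 3.14, 3.14].

### API

Orientations are given as a unit quaternion [x, y, z, w].
In Python, from rig import ctrl gives the robot as it stands. The module is installed in compiled form; this text tells all that it offers.
- The arm moves only by the tool move_arm, never from a script. Its argument "deltas" is a list of rows, each an object of numbers: "claw": the finger opening in mm, from 0 to 85.4; "x", "y", "z": the shift along the tool's x, y, z in mm; "twist": the turn about the tool's z in rad. A call has 1 to 10 rows; each row shifts and turns the commanded pose from where the row before left it, along the tool's axes as they then stand; what a row does not reach is not made up. A row lasts 1/10 s, in which the tool goes at most 50 mm and 8.59 degrees, less where a joint would pass 70% of its speed; a pose out of reach is approached as far as the arm can. A call with a gripper value outside its range is refused whole. The fingers move at their own pace and stop on an object; the grip force is fixed at half the most. Time passes only in rows, so rows that do not move let the fingers close. It gives the time, the measured TCP pose, the force, the opening and the grip force at its end, in the units of the state.
- ctrl.get_state(): the state, without advancing time (a new reading comes with each control period).
- ctrl.capture(name): name is "scene" or "top" or "wrist"; returns a dict with "color" (480x640x3 uint8, red, green, blue), "K" (3x3 intrinsics, pixels), "rvec" (rotation vector, rad) and "tvec" (3), from world to camera coordinates, as OpenCV has them; the wrist camera has in their place "tool_from_camera" (4x4, takes a point from camera to tool coordinates, whose origin is the TCP and whose axes are the flange's). Camera axes: x right, y down, z forward; pixel columns grow to the right and rows downward; lengths in m; the calibration is good to about 2 mm. A picture is of the moment at which its call begins: read the wrist's pose just before it. There is no depth.
- ctrl.job_done(): hands the job in; it is judged then, once.
Trained networks look in a picture, given as the dict that the camera call returned (one of the last four; its "shot" number tells which), for a name from the list of things; names that differ only in an ending like _2 or _b are one class to them, and where a whole thing is asked for, a point or a joint stands for the part that bears it (a point fixed in the world has none). Each returns a list of dicts, best first, with "score" (0 to 1); they miss things now and then, are a little off and sometimes report something else, mostly with a low value. They report only what shows in the picture. A call takes as long as a camera call.
- ctrl.silhouettes(picture, thing): "region" (480x640 bool, what is visible of it) and "location" ([column, row] in pixels, amid what is visible of it).
The state is a dict: "time": time; "joint_positions": joint angles; "qvel": joint speeds; "tau": joint torques, N m; "tool_pos": TCP position; "tool_rot": TCP orientation; "wrist_force": force on the tool from outside, world axes, zero at the start; "ft_torque": the same for the moment, N m; "gripper_width": finger opening in m; "grip_force": force on a finger pad.
Only numpy, scipy, OpenCV 4.12 (cv2) and the standard library are available. Lean on these libraries where they do the work, as an engineer would, in place of code of your own. Each camera call takes 0.05 s, during which the arm holds its last target. There are 200 camera calls.

### The job

The steel frame tube lies in two V-blocks with one end overhanging. Turn the jack's black knob clockwise to raise the platform until it just touches the underside of the tube and supports it, without lifting the tube more than a hair from its V-blocks. Do not knock the tube or move anything else on the bench, and let go of the knob.

Things in the scene. Friction and masses are not known exactly. Their poses are not given: they have to be found in the camera images.
- jack_knob (a joint): angle of the jack's knob in rad (several turns, range 0 to 13). It grows when the knob is turned clockwise seen from above, and each rad raises the platform by 2.5 mm (15.7 mm a turn); turned back it lowers it as much. It stays where it is left; it takes about 0.06 N m to turn, hardly more once the tube is touched, so the touch cannot be felt at the knob. A rise of 6 to 16 mm is needed.
- knob_grip (a point): the point to grip on the knob: on its upright axis, in the middle of its bar, 15 mm below the bar's top and 21 mm above the round hub (46 mm diameter) under it. The knob is black plastic; its upright bar is 56 mm long, 14 mm thick and 36 mm tall. The x axis of this point runs along the bar, y across it (the 14 mm), z up. It stands on a grey gear post, 125 mm in front (robot's side) of the platform's centre, its bar's top 143 mm above the bench.
- platform: the jack's moving platform, a square aluminium plate 90 x 90 x 10 mm on a thick threaded steel column; origin at the centre of its top face, z up. It stays level and only moves up and down (top face 100 mm above the bench at knob angle 0). The knob stands on its -x side.
- tube: the loose workpiece: a plain steel bicycle tube, outer diameter 38 mm, 400 mm long, lying level, with a short cross-tube (bottom-bracket shell, 43 mm diameter, 68 mm long) on the end held in the V-blocks; 0.5 to 0.9 kg. Origin on the tube's axis at the middle of its length, x along the axis towards the free, overhanging end. The V-blocks (36 mm wide) are at x = -140 and +10 mm; the platform is under the tube at about x = 115 to 155 mm. Its underside is 19 mm below the axis.
- tube_end (a point): centre of the tube's free end face, on the axis, 200 mm from the tube's origin; 144 mm above the bench while the tube rests in both V-blocks.
- stand: fixed dark steel bar, 250 x 80 x 14 mm, carrying the two steel V-blocks; origin on the bench under the tube's origin, x along the tube.
- shell_mid (a point): bystander: a loose short steel ring-shaped tube, 43 mm diameter, 68 mm tall, standing on the bench near the V-blocks on the robot's side; point at its centre.
- wrench: bystander: a loose 170 mm steel wrench lying on the bench on the robot's side of the V-blocks, origin on its underside.
- hammer: bystander: a loose 260 mm hammer lying on the bench to the right of the jack (robot's view).
- woodblock: bystander: a loose wooden block 60 x 100 x 40 mm, to the right of the jack; origin on its underside.
- driver: bystander: a loose 200 mm screwdriver lying on the bench, on the left.
- oil: bystander: a loose amber bottle, 54 mm diameter, 130 mm tall, standing on the right; origin on its underside.
- cup: bystander: a loose steel cup, 70 mm diameter, 70 mm tall, on the right; origin on its underside.

How it is judged:
At the end, for the whole second after the job is handed in: the platform bears on the tube's underside (more than 0.3 N), the tube's free end stands less than 4.5 mm higher than when resting in both V-blocks (and not more than 3 mm lower), the tube's middle is within 12 mm of where it began, and tube and knob are at rest (contact force between platform and tube above 0.3 N and height (world z) of tube_end between 0.141 and 0.1485 m and distance of tube from where it was at the start of the episode below 0.012 m and linear speed of tube below 0.01 m/s and velocity of joint jack_knob between -0.05 and 0.05 rad/s); the robot touches nothing.
It fails at once if the tube was lifted well off its V-block (free end up more than 12 mm) or knocked out of place (middle moved over 20 mm) (height (world z) of tube_end above 0.156 m or distance of tube from where it was at the start of the episode above 0.02 m).
It fails at once if the robot touched the tube with more than 3 N (contact force between any of the fingers, the arm and tube above 3 N).
It fails at once if another thing on the bench was moved more than 30 mm (distance of any of shell_mid, wrench, hammer, woodblock, driver, oil, cup from where it was at the start of the episode above 0.03 m).
It also fails if it takes over 72 s, if anything falls off the work surface, if the arm or the gripper's body presses on something with over 40 N, if the wrist force passes 120 N, or if a joint passes its speed limit or range.

## Working session

There is one attempt and no reset: what is moved stays moved. The work goes in short steps, Python scripts to look and compute and a tool call to move; the robot and the scene stay as the last step left them, time stands still between calls to the robot, and variables do not carry over. Pictures are saved under pics/ and viewed, at most 10 in all, crops included, and the job is handed in when it is done.

Besides the shell and the picture viewer there is one more tool, called after "Emit:" by a JSON object that holds its "fn" and its "kwargs". move_arm: Moves the arm, as the interface text tells. Its arguments: {"type":"object","properties":{"deltas":{"type":"array","items":{"type":"object","properties":{"claw":{"type":"number"},"x":{"type":"number"},"y":{"type":"number"},"z":{"type":"number"},"twist":{"type":"number"}}}}},"required":["deltas"]}

```bash
mkdir -p pics; cat > h.py <<'E'
import numpy as np, cv2
from rig import ctrl
from scipy.spatial.transform import Rotation as R
def cam(p):
    Rm=cv2.Rodrigues(np.array(p["rvec"],float))[0]; return Rm,np.array(p["tvec"],float).ravel(),np.array(p["K"])
def ray(p,uv):
    Rm,t,K=cam(p); d=Rm.T@np.linalg.inv(K)@np.array([uv[0],uv[1],1.]); return -Rm.T@t,d/np.linalg.norm(d)
def onz(p,uv,z):
    o,d=ray(p,uv); return o+d*(z-o[2])/d[2]
def proj(p,X):
    Rm,t,K=cam(p); c=K@(Rm@np.array(X).reshape(-1,3).T+t[:,None]); return (c[:2]/c[2]).T
def tri(rays):
    A=0;b=0
    for o,d in rays:
        P=np.eye(3)-np.outer(d,d);A=A+P;b=b+P@o
    return np.linalg.solve(A,b)
def save(p,n): cv2.imwrite("pics/"+n+".png",p["color"][:,:,::-1])
E
python3 - <<'E'
from h import *
s=ctrl.get_state(); print(s["time"],s["tool_pos"],s["tool_rot"],s["gripper_width"],ctrl.grip_point_offset)
P={n:ctrl.capture(n) for n in("scene","top")}
for n,p in P.items():
    save(p,n+"0")
    print(n,"cam",ray(p,(320,240))[0])
    for th in("jack_knob","platform","tube","shell_mid","wrench"):
        for r in ctrl.silhouettes(p,th)[:2]:
            ys,xs=np.nonzero(r["region"]); print(th,round(r["score"],2),r["location"],xs.min(),xs.max(),ys.min(),ys.max(),onz(p,r["location"],0.14).round(3))
            if th=="jack_knob" and len(xs): print(cv2.minAreaRect(np.c_[xs,ys].astype(np.float32)))
E
```

```text
0.0 [ 0.22644412 -0.50043631  0.23021707] [ 9.77510439e-01  2.10883782e-01 -2.77891787e-04 -1.13757914e-03] 0.0855026187375732 0.0187
scene cam [1.06141868 0.52601439 0.94156691]
platform 0.69 [260.8, 234.9] 240 292 213 254 [ 0.646 -0.1    0.14 ]
tube 0.64 [334.0, 276.2] 240 407 206 338 [0.608 0.096 0.14 ]
shell_mid 0.92 [369.6, 276.7] 359 378 267 293 [0.555 0.147 0.14 ]
wrench 0.52 [182.2, 241.7] 166 196 222 263 [ 0.785 -0.202  0.14 ]
top cam [ 0.40604327 -0.04621532  1.45380152]
jack_knob 0.74 [340.0, 248.8] 331 349 235 258 [ 0.488 -0.11   0.14 ]
((340.20001220703125, 246.90003967285156), (18.782970428466797, 19.230182647705078), 63.43495178222656)
platform 0.6 [342.7, 205.5] 323 362 175 213 [ 0.588 -0.116  0.14 ]
tube 0.61 [266.8, 196.3] 177 370 179 211 [0.608 0.06  0.14 ]
shell_mid 0.46 [246.5, 244.2] 241 260 235 252 [0.496 0.105 0.14 ]
wrench 0.63 [257.7, 275.2] 224 284 261 293 [0.426 0.078 0.14 ]
wrench 0.25 [264.7, 192.8] 178 370 180 211 [0.616 0.065 0.14 ]
```

```bash
python3 - <<'E'
import cv2
a=cv2.imread("pics/top0.png")[120:320,160:420]; b=cv2.imread("pics/scene0.png")[170:370,180:440]
cv2.imwrite("pics/a.png",cv2.resize(a,None,fx=3,fy=3,interpolation=2)); cv2.imwrite("pics/b.png",cv2.resize(b,None,fx=3,fy=3,interpolation=2))
E
```

```text
(no output)
```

View pics/a.png

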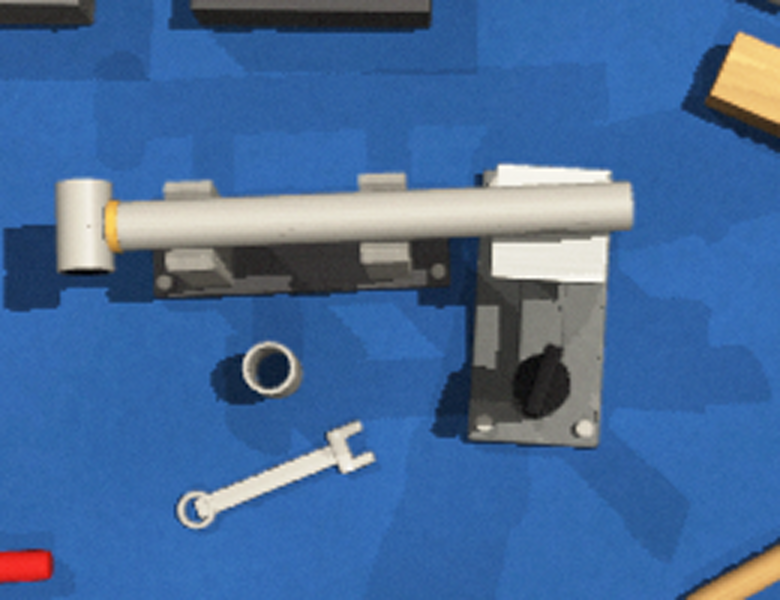

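View pics/b.png

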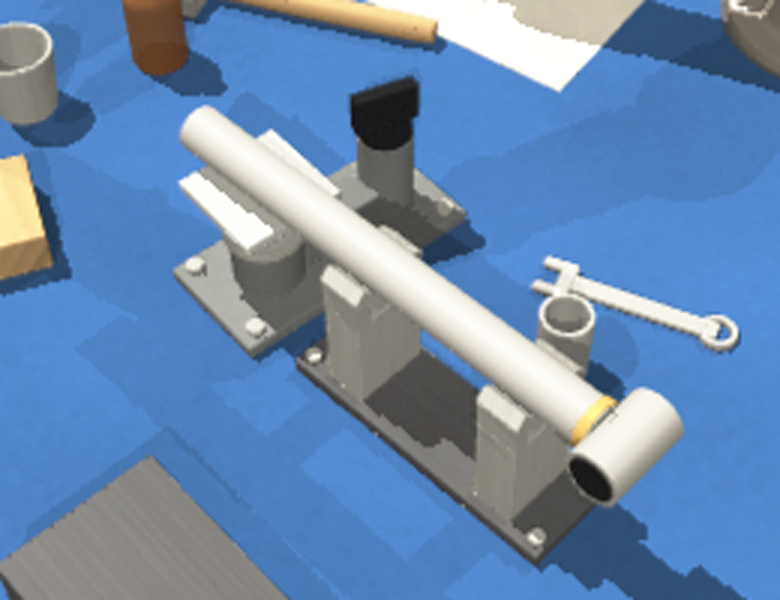

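The top view shows the knob hub at about pixel (341,248), with its bar running about 16° clockwise from +x. The tube lies over the platform, and the scene view agrees. I'll move above the knob and turn the wrist back, so there is a long clockwise stroke available.

Emit:
{"fn": "move_arm", "kwargs": {"deltas": [{"x": 39.5, "y": -25}, {"x": 39.5, "y": -25}, {"x": 39.5, "y": -25}, {"x": 39.5, "y": -25}, {"x": 39.5, "y": -25}, {"x": 39.5, "y": -25}, {"x": 39.5, "y": -25}, {"x": 39.5, "y": -25}, {"x": 39.5, "y": -25}, {"x": 39.5, "y": -25}]}}

```text
$.deltas[0]: bad value
```

Emit:
{"fn": "move_arm", "kwargs": {"deltas": [{"twist": -0.149}, {"twist": -0.149}, {"twist": -0.149}, {"twist": -0.149}, {"twist": -0.149}, {"twist": -0.149}, {"twist": -0.149}, {"twist": -0.149}, {"twist": -0.149}, {"twist": -0.149}]}}

```text
$.deltas[0]: bad value
```

Emit:
{"fn": "move_arm", "kwargs": {"deltas": [{"twist": -0.149}, {"twist": -0.149}, {"twist": -0.149}, {"twist": -0.149}, {"twist": -0.149}, {"twist": -0.149}, {"twist": -0.05}, {"twist": 0}, {"twist": 0}]}}

```text
$.deltas[0]: bad value
```

```bash
cat >> h.py <<'E'
def wcap():
    s=ctrl.get_state(); p=ctrl.capture("wrist")
    T=np.eye(4);T[:3,:3]=R.from_quat(s["tool_rot"]).as_matrix();T[:3,3]=s["tool_pos"]
    C=np.linalg.inv(T@np.array(p["tool_from_camera"]))
    p["rvec"]=cv2.Rodrigues(C[:3,:3])[0];p["tvec"]=C[:3,3]; return s,p
E
python3 - <<'E'
from h import *
s,p=wcap(); save(p,"w0"); M=R.from_quat(s["tool_rot"]).as_matrix()
print(s["time"],s["tool_pos"],s["joint_positions"],np.degrees(np.arctan2(M[1,0],M[0,0])),ray(p,(320,240)))
for th in("jack_knob","platform","tube"):
  for r in ctrl.silhouettes(p,th)[:1]:
    ys,xs=np.nonzero(r["region"]); print(th,r["score"],r["location"],xs.min(),xs.max(),ys.min(),ys.max(),onz(p,r["location"],.143))
np.savez("w0.npz",K=p["K"],rvec=p["rvec"],tvec=p["tvec"])
E
```

```text
0.6 [ 0.22669824 -0.50112751  0.23133131] [ 1.10430378  0.3108475   0.01401118  1.51150346 -0.00438279  1.3191903
 -0.02716903] 24.3445731375793 (array([ 0.30211505, -0.46696342,  0.37435918]), array([-0.29992694, -0.12702078, -0.9454679 ]))
```

View pics/w0.png

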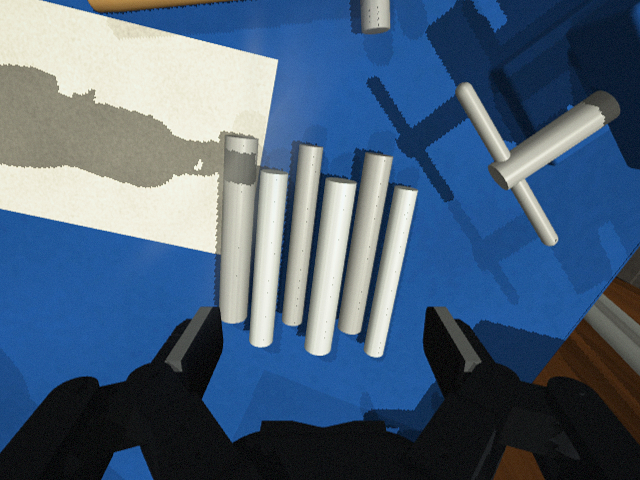

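The moves were refused, so the arm is still at its start and this picture shows only bench clutter there. The rows probably need all five fields.

Emit:
{"fn": "move_arm", "kwargs": {"deltas": [{"x": 39.5, "y": -25, "z": 0, "twist": 0, "claw": 85}, {"x": 39.5, "y": -25, "z": 0, "twist": 0, "claw": 85}, {"x": 39.5, "y": -25, "z": 0, "twist": 0, "claw": 85}, {"x": 39.5, "y": -25, "z": 0, "twist": 0, "claw": 85}, {"x": 39.5, "y": -25, "z": 0, "twist": 0, "claw": 85}, {"x": 39.5, "y": -25, "z": 0, "twist": 0, "claw": 85}, {"x": 39.5, "y": -25, "z": 0, "twist": 0, "claw": 85}, {"x": 39.5, "y": -25, "z": 0, "twist": 0, "claw": 85}, {"x": 39.5, "y": -25, "z": 0, "twist": 0, "claw": 85}, {"x": 39.5, "y": -25, "z": 0, "twist": 0, "claw": 85}]}}

```text
time: 1.8
tool_pos: [0.4844, -0.109, 0.2317]
tool_rot: [0.978, 0.211, 0.0, 0.0]
wrist_force: [0.1, -0.8, -0.8]
gripper_width: 0.085
grip_force: 0.0
```

Emit:
{"fn": "move_arm", "kwargs": {"deltas": [{"x": 0, "y": 0, "z": 0, "twist": -0.149, "claw": 85}, {"x": 0, "y": 0, "z": 0, "twist": -0.149, "claw": 85}, {"x": 0, "y": 0, "z": 0, "twist": -0.149, "claw": 85}, {"x": 0, "y": 0, "z": 0, "twist": -0.149, "claw": 85}, {"x": 0, "y": 0, "z": 0, "twist": -0.149, "claw": 85}, {"x": 0, "y": 0, "z": 0, "twist": -0.149, "claw": 85}, {"x": 0, "y": 0, "z": 0, "twist": -0.149, "claw": 85}, {"x": 0, "y": 0, "z": 0, "twist": -0.149, "claw": 85}, {"x": 0, "y": 0, "z": 0, "twist": -0.149, "claw": 85}, {"x": 0, "y": 0, "z": 0, "twist": -0.149, "claw": 85}]}}

```text
time: 2.8
tool_pos: [0.4835, -0.1106, 0.2314]
tool_rot: [0.573, 0.819, -0.0, 0.0]
wrist_force: [-0.1, 0.4, 0.2]
gripper_width: 0.0854
grip_force: 0.0
```

Emit:
{"fn": "move_arm", "kwargs": {"deltas": [{"x": 0, "y": 0, "z": 0, "twist": -0.149, "claw": 85}, {"x": 0, "y": 0, "z": 0, "twist": -0.149, "claw": 85}, {"x": 0, "y": 0, "z": 0, "twist": -0.149, "claw": 85}, {"x": 0, "y": 0, "z": 0, "twist": -0.149, "claw": 85}, {"x": 0, "y": 0, "z": 0, "twist": -0.149, "claw": 85}, {"x": 0, "y": 0, "z": 0, "twist": -0.149, "claw": 85}, {"x": 0, "y": 0, "z": 0, "twist": -0.05, "claw": 85}, {"x": 0, "y": 0, "z": 0, "twist": 0, "claw": 85}, {"x": 0, "y": 0, "z": 0, "twist": 0, "claw": 85}]}}

```text
time: 3.7
tool_pos: [0.4835, -0.1107, 0.2313]
tool_rot: [0.142, 0.99, -0.0, 0.0]
wrist_force: [-0.6, -0.1, 0.2]
gripper_width: 0.0849
grip_force: 0.0
```

```bash
python3 - <<'E'
from h import *
s,p=wcap(); save(p,"w1"); M=R.from_quat(s["tool_rot"]).as_matrix()
print(s["time"],s["tool_pos"],s["joint_positions"],np.degrees(np.arctan2(M[1,0],M[0,0])),ray(p,(320,240)))
for th in("jack_knob","platform","tube"):
  for r in ctrl.silhouettes(p,th)[:1]:
    ys,xs=np.nonzero(r["region"]); print(th,r["score"],r["location"],xs.min(),xs.max(),ys.min(),ys.max(),onz(p,r["location"],.143))
np.savez("w1.npz",K=p["K"],rvec=p["rvec"],tvec=p["tvec"])
E
```

```text
3.7 [ 0.4835192  -0.11067427  0.23132382] [ 0.72859577  0.26034642 -0.66097286  1.6345589   0.16475606  1.30318182
  1.32687315] 163.71877881546885 (array([ 0.40484098, -0.08736161,  0.37434597]), array([ 0.31002455, -0.09842039, -0.94562054]))
jack_knob 0.57 [323.5, 242.6] 297 352 206 290 [ 0.48320093 -0.109648    0.143     ]
platform 0.96 [352.5, 351.5] 296 407 315 390 [ 0.57542379 -0.11311551  0.143     ]
tube 0.79 [510.4, 367.6] 287 639 299 426 [0.62492086 0.00260516 0.143     ]
```

View pics/w1.png

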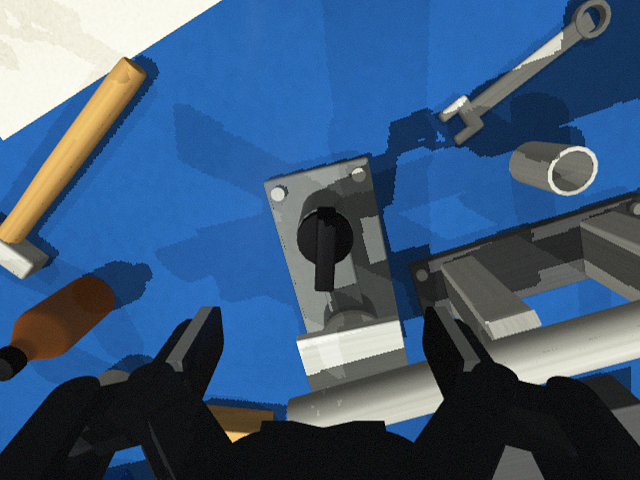

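The wrist view shows the bar nearly along the image column, at columns 316–335 and rows 208–290. The hub is centred near (325,237) and the bar is already close to aligned with the fingers. Next is a model fit of the bar and hub outline.

```bash
python3 - <<'E'
from h import *
from scipy.optimize import minimize
img=cv2.imread("pics/w1.png"); p=dict(np.load("w1.npz"))
g=img.max(2); dark=np.zeros((480,640),np.uint8); dark[195:305,285:365]=(g[195:305,285:365]<45)
n,l,st,_=cv2.connectedComponentsWithStats(dark); k=1+st[1:,4].argmax(); D=(l==k).astype(np.uint8); print(st[k])
th=np.linspace(0,2*np.pi,60)
def model(v):
    x,y,a=v; c,s=np.cos(a),np.sin(a); m=np.zeros((480*4,640*4),np.uint8)
    bar=[[x+c*i-s*j,y+s*i+c*j,z] for i in(-.028,.028) for j in(-.007,.007) for z in(.107,.143)]
    hub=[[x+.023*np.cos(t),y+.023*np.sin(t),z] for t in th for z in(.107,.095)]
    for P in(bar,hub): cv2.fillConvexPoly(m,cv2.convexHull(np.round(proj(p,P)*4+1.5).astype(np.int32)),255)
    return cv2.resize(m,(640,480),interpolation=cv2.INTER_AREA)/255
f=lambda v:np.abs(model(v)-D).sum()
r=min((minimize(f,[.484,-.11,a],method="Nelder-Mead",options=dict(initial_simplex=[[.484,-.11,a],[.49,-.11,a],[.484,-.105,a],[.484,-.11,a+.1]])) for a in(-.4,-.28,-.15)),key=lambda r:r.fun)
print(r.x,np.degrees(r.x[2]),r.fun,D.sum())
m=model(r.x)>.5; o=img.copy(); o[cv2.Canny(m.astype(np.uint8)*255,50,100)>0]=(0,0,255)
cv2.imwrite("pics/fit.png",cv2.resize(np.hstack([img[190:310,270:380],o[190:310,270:380]]),None,fx=3.5,fy=3.5,interpolation=0))
E
```

```text
[ 297  204   57   88 3013]
[ 0.49280804 -0.11129115 -0.32009718] -18.340217225265892 227.79607843137256 3013
```

View pics/fit.png

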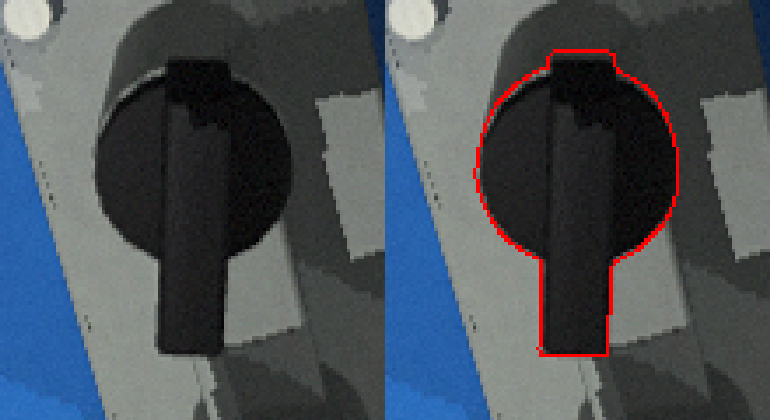

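Emit:
{"fn": "move_arm", "kwargs": {"deltas": [{"x": -8.8, "y": 2, "z": 0, "twist": 0.03, "claw": 85}, {"x": 0, "y": 0, "z": 30, "twist": 0, "claw": 85}, {"x": 0, "y": 0, "z": 30, "twist": 0, "claw": 85}, {"x": 0, "y": 0, "z": 30, "twist": 0, "claw": 85}, {"x": 0, "y": 0, "z": 20, "twist": 0, "claw": 85}, {"x": 0, "y": 0, "z": 9, "twist": 0, "claw": 85}, {"x": 0, "y": 0, "z": 0, "twist": 0, "claw": 40}, {"x": 0, "y": 0, "z": 0, "twist": 0, "claw": 40}, {"x": 0, "y": 0, "z": 0, "twist": 0, "claw": 5}, {"x": 0, "y": 0, "z": 0, "twist": 0, "claw": 5}]}}

```text
time: 4.9
tool_pos: [0.4935, -0.1112, 0.1135]
tool_rot: [0.156, 0.988, -0.0, 0.001]
wrist_force: [-0.1, -0.0, 0.1]
gripper_width: 0.0277
grip_force: 0.0
```

Emit:
{"fn": "move_arm", "kwargs": {"deltas": [{"x": 0, "y": 0, "z": 0, "twist": 0, "claw": 5}, {"x": 0, "y": 0, "z": 0, "twist": 0, "claw": 5}, {"x": 0, "y": 0, "z": 0, "twist": 0, "claw": 5}, {"x": 0, "y": 0, "z": 0, "twist": 0, "claw": 5}]}}

```text
time: 5.3
tool_pos: [0.4931, -0.1116, 0.1133]
tool_rot: [0.156, 0.988, -0.0, 0.001]
wrist_force: [-1.1, -2.0, 5.6]
gripper_width: 0.0128
grip_force: 60.4
```

```bash
python3 - <<'E'
from h import *
s,w=wcap(); M=R.from_quat(s["tool_rot"]).as_matrix()
print(s["time"],s["tool_pos"],s["joint_positions"],np.degrees(np.arctan2(M[1,0],M[0,0])),s["gripper_width"],s["grip_force"],s["wrist_force"])
sc=ctrl.capture("scene"); save(sc,"scene1"); save(w,"w2"); t=ctrl.capture("top"); save(t,"top1")
np.savez("scene.npz",**{k:sc[k] for k in("K","rvec","tvec")}); np.savez("top.npz",**{k:t[k] for k in("K","rvec","tvec")}); np.savez("w2.npz",**{k:w[k] for k in("K","rvec","tvec")})
a=cv2.resize(sc["color"][180:280,220:360,::-1],None,fx=5,fy=5,interpolation=2)
cv2.imwrite("pics/s1c.png",a)
E
```

```text
5.3 [ 0.49308632 -0.11158643  0.11330709] [ 0.67667175  0.39019511 -0.62385387  1.78652159  0.26082367  1.04645947
  1.21454473] 162.05951974238897 0.012779970176789212 60.405821800231934 [-1.09769977 -1.9787201   5.63208681]
```

View pics/s1c.png

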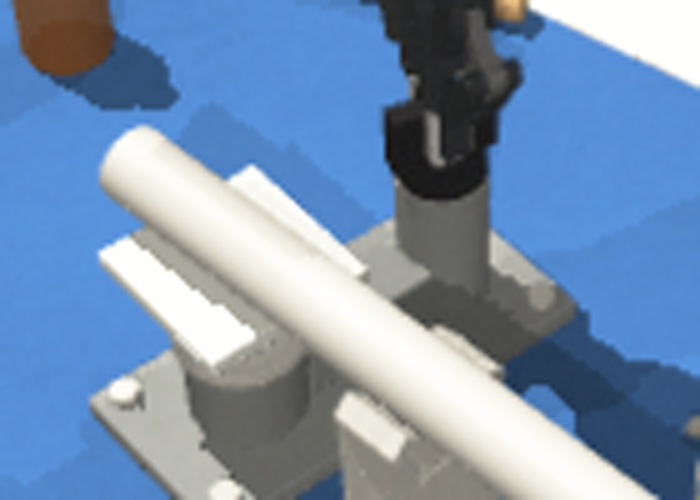

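The bar is gripped (12.8 mm opening, 60 N), and the tube end is visible at about scene pixel (244,212). I'll turn about 2.4 rad, which is 6 mm, the smallest rise stated as needed.

Emit:
{"fn": "move_arm", "kwargs": {"deltas": [{"x": 0, "y": 0, "z": 0, "twist": 0.12, "claw": 5}, {"x": 0, "y": 0, "z": 0, "twist": 0.12, "claw": 5}, {"x": 0, "y": 0, "z": 0, "twist": 0.12, "claw": 5}, {"x": 0, "y": 0, "z": 0, "twist": 0.12, "claw": 5}, {"x": 0, "y": 0, "z": 0, "twist": 0.12, "claw": 5}, {"x": 0, "y": 0, "z": 0, "twist": 0.12, "claw": 5}, {"x": 0, "y": 0, "z": 0, "twist": 0.12, "claw": 5}, {"x": 0, "y": 0, "z": 0, "twist": 0.12, "claw": 5}, {"x": 0, "y": 0, "z": 0, "twist": 0.12, "claw": 5}, {"x": 0, "y": 0, "z": 0, "twist": 0.12, "claw": 5}]}}

```text
time: 6.45
tool_pos: [0.4932, -0.1115, 0.1133]
tool_rot: [0.688, 0.726, 0.0, 0.001]
wrist_force: [-0.9, -0.6, 4.3]
gripper_width: 0.0133
grip_force: 60.4
```

Emit:
{"fn": "move_arm", "kwargs": {"deltas": [{"x": 0, "y": 0, "z": 0, "twist": 0.12, "claw": 5}, {"x": 0, "y": 0, "z": 0, "twist": 0.12, "claw": 5}, {"x": 0, "y": 0, "z": 0, "twist": 0.12, "claw": 5}, {"x": 0, "y": 0, "z": 0, "twist": 0.12, "claw": 5}, {"x": 0, "y": 0, "z": 0, "twist": 0.12, "claw": 5}, {"x": 0, "y": 0, "z": 0, "twist": 0.12, "claw": 5}, {"x": 0, "y": 0, "z": 0, "twist": 0.12, "claw": 5}, {"x": 0, "y": 0, "z": 0, "twist": 0.12, "claw": 5}, {"x": 0, "y": 0, "z": 0, "twist": 0.12, "claw": 5}, {"x": 0, "y": 0, "z": 0, "twist": 0.12, "claw": 5}]}}

```text
time: 7.45
tool_pos: [0.4933, -0.1117, 0.1133]
tool_rot: [0.978, 0.21, 0.001, 0.001]
wrist_force: [-0.2, -0.3, 4.8]
gripper_width: 0.0134
grip_force: 60.4
```

```bash
cat > look.py <<'E'
from h import *
import sys
def ecc(a,b,box):
    x0,x1,y0,y1=box; W=np.eye(2,3,dtype=np.float32); A=a[y0:y1,x0:x1].astype(np.float32).mean(2); B=b[y0:y1,x0:x1].astype(np.float32).mean(2)
    c,W=cv2.findTransformECC(A,B,W,cv2.MOTION_TRANSLATION,(3,200,1e-6),None,3); return W[:,2].round(2),round(c,4)
if __name__=="__main__":
    n=sys.argv[1]; s=ctrl.get_state(); M=R.from_quat(s["tool_rot"]).as_matrix()
    yaw=np.degrees(np.arctan2(M[1,0],M[0,0])); print("t",s["time"],"turned",np.radians((162.06-yaw)%360).round(3),"q",np.round(s["joint_positions"],2),"w",s["gripper_width"],s["tool_pos"].round(4))
    sc=ctrl.capture("scene"); save(sc,"scene"+n); a=cv2.imread("pics/scene1.png"); b=cv2.imread("pics/scene%s.png"%n)
    X=lambda dz:proj(dict(np.load("scene.npz")),[[.61,-.14,.144+dz]])[0]
    print("px per mm at end",(X(.001)-X(0)).round(3))
    print("end",ecc(a,b,(232,258,198,226)),"mid",ecc(a,b,(290,330,250,290)),"plate",ecc(a,b,(234,270,226,258)),"static",ecc(a,b,(300,330,252,330)))
E
python3 look.py 2
```

```text
t 7.45 turned 2.404 q [ 0.31  0.33 -0.16  1.8   0.06  1.02 -1.01] w 0.013387054588751047 [ 0.4933 -0.1117  0.1133]
px per mm at end [-0.036 -0.307]
end (array([ 0.08, -0.06], dtype=float32), 0.9976) mid (array([0.18, 0.26], dtype=float32), 0.9863) plate (array([ 0.02, -1.25], dtype=float32), 0.9544) static (array([0.07, 0.17], dtype=float32), 0.9942)
```

Emit:
{"fn": "move_arm", "kwargs": {"deltas": [{"x": 0, "y": 0, "z": 0, "twist": 0.1, "claw": 5}, {"x": 0, "y": 0, "z": 0, "twist": 0.1, "claw": 5}, {"x": 0, "y": 0, "z": 0, "twist": 0.1, "claw": 5}, {"x": 0, "y": 0, "z": 0, "twist": 0.1, "claw": 5}, {"x": 0, "y": 0, "z": 0, "twist": 0.1, "claw": 5}, {"x": 0, "y": 0, "z": 0, "twist": 0.1, "claw": 5}, {"x": 0, "y": 0, "z": 0, "twist": 0, "claw": 5}]}}

```text
time: 8.2
tool_pos: [0.4932, -0.1117, 0.1133]
tool_rot: [0.996, -0.086, 0.001, 0.001]
wrist_force: [-1.3, -1.6, 5.7]
gripper_width: 0.0133
grip_force: 60.5
```

```bash
python3 look.py 3; python3 - <<'E'
import cv2
a=cv2.imread("pics/scene3.png")[195:265,225:305]
cv2.imwrite("pics/s3c.png",cv2.resize(a,None,fx=8,fy=8,interpolation=0))
E
```

```text
t 8.2 turned 3.0 q [ 0.23  0.32 -0.05  1.8   0.02  1.01 -1.57] w 0.013265027222882158 [ 0.4932 -0.1117  0.1133]
px per mm at end [-0.036 -0.307]
end (array([ 0.08, -0.06], dtype=float32), 0.9952) mid (array([0.07, 0.11], dtype=float32), 0.9982) plate (array([-0.03, -1.63], dtype=float32), 0.9636) static (array([0.07, 0.08], dtype=float32), 0.9983)
```

View pics/s3c.png

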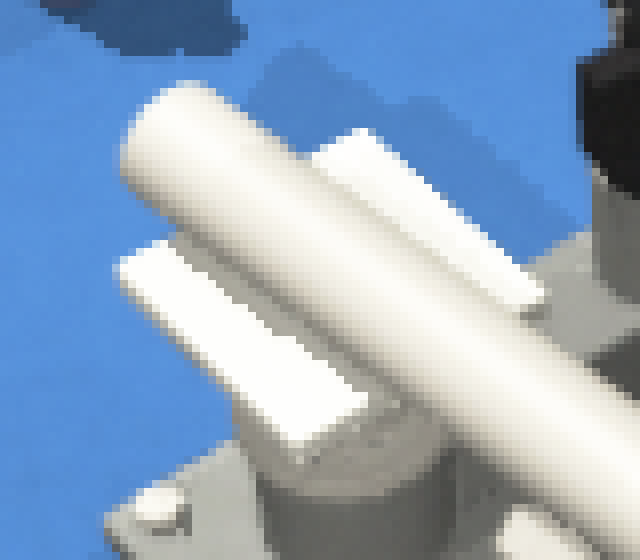

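The crop shows all four plate corners, at about (239.8,228.5), (262.3,250.6), (293.1,231.5) and (270.3,211). I'll fit the plate height from these, with the knob position as the anchor.

```bash
python3 - <<'E'
from h import *
from scipy.optimize import least_squares
p=dict(np.load("scene.npz"))
uv=np.array([[118,268],[298,445],[545,292],[362,128]])/8+[225,195]-.5
def res(v):
    a,z,e=v; c,s=np.cos(a),np.sin(a); ctr=np.array([.493,-.1115])+(.125)*np.array([c,s])
    # corners: left=+x,-y ; near=+x,+y ; right=-x,+y ; far=-x,-y
    X=[[ctr[0]+c*i-s*j,ctr[1]+s*i+c*j,z] for i,j in((.045,-.045),(.045,.045),(-.045,.045),(-.045,-.045))]
    return (proj(p,X)-uv).ravel()
r=least_squares(res,[0,.115,0],x_scale=[.1,.01,1]); print(r.x,r.fun.reshape(-1,2).round(2))
E
```

```text
[-0.04829111  0.12354136  0.        ] [[-0.61 -0.11]
 [-0.16  0.2 ]
 [ 0.73  0.21]
 [ 0.17 -0.23]]
```

Emit:
{"fn": "move_arm", "kwargs": {"deltas": [{"x": 0, "y": 0, "z": 0, "twist": 0.1, "claw": 5}, {"x": 0, "y": 0, "z": 0, "twist": 0.1, "claw": 5}, {"x": 0, "y": 0, "z": 0, "twist": 0.1, "claw": 5}, {"x": 0, "y": 0, "z": 0, "twist": 0.1, "claw": 5}, {"x": 0, "y": 0, "z": 0, "twist": 0.1, "claw": 5}, {"x": 0, "y": 0, "z": 0, "twist": 0.1, "claw": 5}, {"x": 0, "y": 0, "z": 0, "twist": 0, "claw": 5}]}}

```text
time: 8.95
tool_pos: [0.4932, -0.1117, 0.1133]
tool_rot: [0.927, -0.376, 0.001, 0.0]
wrist_force: [-0.3, -0.4, 6.3]
gripper_width: 0.013
grip_force: 60.5
```

```bash
python3 look.py 4
```

```text
t 8.95 turned 3.6 q [ 0.14  0.32  0.06  1.81 -0.02  1.01 -2.13] w 0.012968945008668138 [ 0.4932 -0.1117  0.1133]
px per mm at end [-0.036 -0.307]
end (array([ 0.08, -0.2 ], dtype=float32), 0.992) mid (array([ 0.03, -0.04], dtype=float32), 0.9936) plate (array([-0.15, -2.01], dtype=float32), 0.9523) static (array([-0.11, -0.17], dtype=float32), 0.9927)
```

Emit:
{"fn": "move_arm", "kwargs": {"deltas": [{"x": 0, "y": 0, "z": 0, "twist": 0.1, "claw": 5}, {"x": 0, "y": 0, "z": 0, "twist": 0.1, "claw": 5}, {"x": 0, "y": 0, "z": 0, "twist": 0.1, "claw": 5}, {"x": 0, "y": 0, "z": 0, "twist": 0, "claw": 5}]}}

```text
time: 9.4
tool_pos: [0.4932, -0.1118, 0.1133]
tool_rot: [0.86, -0.51, 0.001, 0.0]
wrist_force: [-1.4, -0.8, 5.5]
gripper_width: 0.0131
grip_force: 60.5
```

```bash
python3 look.py 5; cat > cmp.py <<'E'
from look import *
I=[cv2.imread("pics/scene%s.png"%n) for n in "12345678" if __import__("os").path.exists("pics/scene%s.png"%n)]
for b in I[1:]: print([ecc(I[0],b,x)[0][1] for x in((232,258,198,220),(236,262,200,218),(250,275,206,222))], ecc(I[0],b,(380,420,280,330))[0], ecc(I[0],b,(240,268,228,260))[0])
E
python3 cmp.py
```

```text
t 9.4 turned 3.9 q [ 0.1   0.32  0.11  1.81 -0.04  1.01 -2.42] w 0.013074010893488362 [ 0.4932 -0.1118  0.1133]
px per mm at end [-0.036 -0.307]
end (array([ 0.  , -0.56], dtype=float32), 0.9838) mid (array([0.11, 0.  ], dtype=float32), 0.99) plate (array([-0.04, -2.17], dtype=float32), 0.9482) static (array([-0.14, -0.18], dtype=float32), 0.9896)
[np.float32(-0.08), np.float32(-0.12), np.float32(-1.47)] [0.04 0.05] [ 0.3  -1.04]
[np.float32(-0.07), np.float32(-0.11), np.float32(-1.96)] [0.05 0.05] [ 0.37 -1.32]
[np.float32(-0.2), np.float32(-0.24), np.float32(-2.24)] [0.09 0.08] [ 0.5  -1.45]
[np.float32(-0.55), np.float32(-0.64), np.float32(-2.64)] [0.09 0.18] [ 0.51 -1.65]
```

The tube end stayed still up to 3.0 rad and then rose at the predicted rate. Contact came at about 3.45 rad, and the end is now about 1.5 mm up, well inside the window. I'll release and retreat upward.

Emit:
{"fn": "move_arm", "kwargs": {"deltas": [{"x": 0, "y": 0, "z": 0, "twist": 0, "claw": 45}, {"x": 0, "y": 0, "z": 0, "twist": 0, "claw": 45}, {"x": 0, "y": 0, "z": 0, "twist": 0, "claw": 45}, {"x": 0, "y": 0, "z": 0, "twist": 0, "claw": 45}, {"x": 0, "y": 0, "z": 0, "twist": 0, "claw": 45}, {"x": 0, "y": 0, "z": -15, "twist": 0, "claw": 45}, {"x": 0, "y": 0, "z": -25, "twist": 0, "claw": 45}, {"x": 0, "y": 0, "z": -30, "twist": 0, "claw": 45}, {"x": 0, "y": 0, "z": -30, "twist": 0, "claw": 45}, {"x": 0, "y": 0, "z": 0, "twist": 0, "claw": 45}]}}

```text
time: 10.45
tool_pos: [0.4957, -0.1118, 0.2169]
tool_rot: [0.86, -0.51, 0.005, -0.002]
wrist_force: [0.3, 0.3, 0.8]
gripper_width: 0.045
grip_force: 0.0
```

```bash
python3 look.py 6; python3 cmp.py|tail -1; python3 - <<'E'
import cv2
a=cv2.imread("pics/scene6.png")[170:350,190:430]
cv2.imwrite("pics/s6c.png",cv2.resize(a,None,fx=3,fy=3,interpolation=2))
E
```

```text
t 10.45 turned 3.899 q [ 0.09  0.23  0.12  1.66 -0.03  1.25 -2.43] w 0.0450120871716126 [ 0.4957 -0.1118  0.2169]
px per mm at end [-0.036 -0.307]
end (array([ 0.  , -0.57], dtype=float32), 0.9842) mid (array([-0.11, -0.25], dtype=float32), 0.9831) plate (array([-0.06, -2.17], dtype=float32), 0.9484) static (array([-0.24, -0.32], dtype=float32), 0.9818)
[np.float32(-0.55), np.float32(-0.5), np.float32(-2.57)] [-0.14  0.17] [ 0.53 -1.66]
```

View pics/s6c.png

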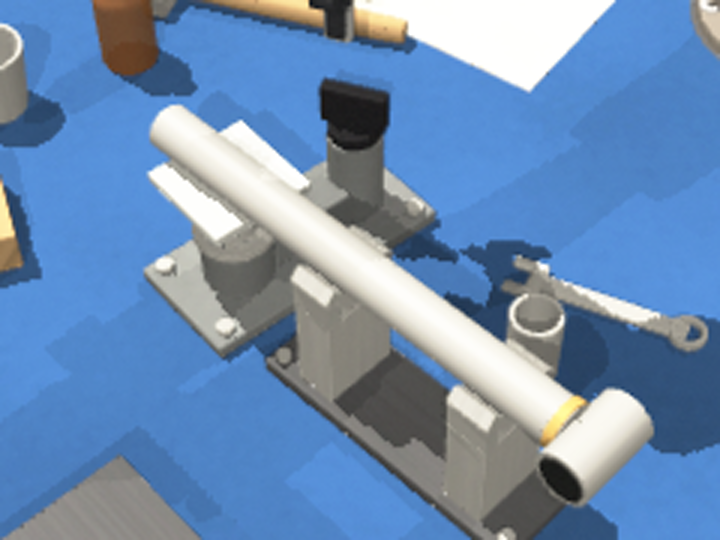

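The gripper is clear above the knob, the tube end has held its 0.55 px rise, and nothing else has moved. I'm handing it in.

```bash
python3 -c "
from rig import ctrl
print(ctrl.job_done())"
```

```text
the job is handed in; nothing more can be done
None
```

I turned the knob about 3.9 rad clockwise and the platform now supports the tube, its free end about 1.5 mm up as measured in the camera images; the knob is released, nothing else was seen to move, and the job is handed in, though the hand-in returned no verdict.

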